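# Put a reagent bottle away in the empty bay of a ratchet carousel

## Task

Put the small white reagent bottle that stands on the bench away in the covered reagent carousel. First turn the carousel clockwise by the knob on top until its one empty bay has just clicked past the pawl at the loading port, and ease it back until the ratchet wheel bears on the pawl, so that the bay stands square behind the port and stays there; then let the bottle slide base first down the sloping port until it sits on the foot of that bay. Leave the other things on the bench where they are.

Things in the scene. Friction and masses are not known exactly. Their poses are not given: they have to be found in the camera images.
- bottle: small white reagent bottle with a red screw cap, 43 mm across, 75 mm high (body 43 mm wide up to 58 mm, cap 40 mm wide above), 60 to 110 g; it starts upright on the bench right of the carousel, the only such bottle on the bench top. Origin: centre of its base; z: up to the cap
- carousel_base: reagent carousel's housing, fixed: round white base 344 mm across, 34 mm high; on it a clear six-sided cover 290 mm across flats (upright to 107 mm, then sloping in to a white deck 156 mm across, 167 mm high). Inside, a carousel of six bays, five with a bottle. Origin: on the carousel's axis at bench height; z up; the port is on its -x side, facing right to front right (yaw 1.0 to 1.55)
- port: loading port: white square collar in the cover's front slope, leaning 35 deg from vertical toward the operator. Opening 54 mm along its x (x lies in the plane of the lean), 58 mm along its y (level), walls 3 mm; stands 10 mm out of the cover. Origin: centre of the mouth, 110 mm from the carousel's axis, 146 mm high; z: outward, up and toward the operator. A bottle's base slides 95 mm in along -z
- free_bay: the empty bay, turning with the carousel. Bays lean 35 deg outward like the port: a flat sloping wall with a foot rest square to it, between upright partitions. Origin: middle of the foot rest, 60 mm from the carousel's axis, 65 mm high, where the bottle's base comes to rest; z: up along the bay, parallel to the port's z when the bay stands there (then 5.5 mm below the port's axis)
- knob (a point): round black knurled knob on the carousel's axis, 40 mm in diameter, from 199 to 245 mm above the bench, nothing within 100 mm of it above 190 mm. This point: on the axis, 227 mm high, where to grip it. It turns the carousel and a steel ratchet wheel 80 mm across under it (169 to 177 mm high)
- carousel (a joint): turn of the carousel, rad, growing clockwise seen from above, no end stops. 0 or a whole turn: the empty bay stands at the port, the wheel bearing on the pawl; starts 1.6 to 2.8 rad short of it. Clockwise it turns against about 0.1 N m and stays where left; the ratchet stops it from turning back past the last click (a click per bay, every 1.047 rad)
- pawl (a joint): sprung steel pawl on the deck, lightly pressed on the ratchet wheel, rad, growing toward the wheel: about 0.29 when dropped in behind a tooth, falling to about 0.13 as the next tooth's ramp lifts it, then back to 0.29 at the click, within 0.08 rad of the click's place. It need not be touched. A wheel pressed back hard on it springs forward when let go
- petri_dish: closed petri dish, 88 mm across and 16 mm high, right of the carousel; a bystander. Origin: centre of its base
- conical_tube: 50 ml conical tube with a blue cap, 120 mm long and 34 mm across, lying left of the carousel; a bystander. Origin: on the bench under its middle
- forceps: steel forceps, 116 mm long, 10 mm high, lying front right; a bystander. Origin: on the bench under their middle
- tape: roll of marking tape, 67 mm across and 19 mm high, lying left of the carousel; a bystander. Origin: centre of its base
- marker: black felt marker, 131 mm long, 12 mm high, lying in front of the carousel; a bystander. Origin: on the bench under its middle
There are look-alikes about, which are no part of the job. What is meant by the bottle is not purple, and is the larger of those in its own colour.

How it is judged (in metres and radians):
On the way, in this order (a step that is already met when the one before it is completed fails the run):
1. the empty bay stands at the port with the ratchet wheel eased back on the pawl (angle between the z axis of port and the z axis of free_bay, either way round below 0.02 rad and value of joint pawl above 0.24 rad and velocity of joint carousel between -0.05 and 0.05 rad/s), for 0.3 s.
2. the bottle has slid through the port into that bay (distance between bottle and free_bay below 0.018 m and z of bottle in the frame of free_bay between -0.005 and 0.008 m and angle between bottle's own z axis and vertical between 0.35 and 0.87 rad and linear speed of bottle below 0.03 m/s), for 0.3 s.
At the end, for the whole second after the job is handed in: The bottle rests base down in the empty bay, leaning with it, its base on the foot rest (within 8 mm along the bay, 18 mm in all); that bay stands at the port (axes of bay and port within 0.02 rad, 2 degrees of turn) and the pawl is dropped in behind its tooth (above 0.24 rad) (all of step 2 and angle between the z axis of port and the z axis of free_bay, either way round below 0.02 rad and value of joint pawl above 0.24 rad); the robot touches nothing.
It fails at once if a bystander on the bench (petri dish, conical tube, forceps, tape or marker) is shifted by more than 30 mm (distance of any of petri_dish, conical_tube, forceps, tape, marker from where it was at the start of the episode above 0.03 m).
It also fails if it takes over 54 s, if anything falls off the work surface, if the arm or the gripper's body presses on something with over 40 N, if the wrist force passes 120 N, or if a joint passes its speed limit or range.

## Robot

A 6-joint arm with a two-finger parallel gripper is mounted at the origin on a cart in front of the work surface, level with it; the furniture and walls round the work are solid. World frame = base frame: x ahead of the robot, y to its left, z up, the work surface at z = 0. Lengths are in mm, angles in rad, forces in N, time in s.
With the tool pointing down it reaches from about 275 to 1000 mm from the base axis. Payload 8.4 kg.
Tool frame: the origin (TCP) lies at the very end of the fingers, on their centre line; the grasp point (between the pads) lies 19 mm behind it (r.tcp_to_grasp is the distance from the TCP to the grasp point, in mm); z points along the fingers, y is the line along which they close (so a half turn about z gives the same grasp; the last joint's range is limited). The gripper opens to 85 mm and grips with 20 to 120 N. Pads are 22 mm wide; open, the fingers measure 114 mm over their backs; the gripper's body (76 mm by 85 mm) begins 54 mm behind the grasp point. The pads swing forward as they close: fully open they stand 13 mm farther back than shut.
Start: joints at [-1.29, 0.353, 1.633, -0, 1.155, -0.002], TCP at [174.402, -600.177, 231.281] pointing down, gripper open.
Joint ranges: [-2.63, 2.63], [-0.92, 2.1], [0.06, 2.66], [-1.3, 4.44], [0, 2.69], [-3.02, 3.02]. Speed limits (rad/s): [2.22, 2.22, 2.79, 3.14, 3.14, 3.14].

## Interface

Orientations are given as [roll, pitch, yaw] about the fixed x, y, z axes, in that order (R = Rz(yaw) Ry(pitch) Rx(roll)).
In Python, from rig import r gives the robot as it stands. The module is installed in compiled form; this text tells all that it offers.
- The arm moves only by the tool play_rows, never from a script. Its argument "rows" is a list of rows, each an object with "dp": the shift along the tool's x, y, z in units of 40 mm (1.0 is 40 mm), a list of three; "turn": the turn, a rotation vector about the tool's x, y, z in units of 6 degrees (1.0 is 6 degrees), a list of three; "fingers": the closure, from 0 (fully open) to 1 (shut). In form: [{"dp": [tx, ty, tz], "turn": [wx, wy, wz], "fingers": fingers}, ...]. A call has 1 to 5 rows; each row shifts and turns the commanded pose from where the row before left it, along the tool's axes as they then stand; what a row does not reach is not made up. A row lasts 1/12 s, in which the tool goes at most 41.7 mm and 7.16 degrees, less where a joint would pass 70% of its speed; a pose out of reach is approached as far as the arm can. A call is refused whole if a number of a shift passes 1 or a number of a turn 1, either way. A call with a gripper value outside its range is refused whole. The fingers move at their own pace and stop on an object; "force" is the grip in N (left out, the last holds). Time passes only in rows, so rows that do not move let the fingers close. It gives the time, the measured TCP pose, the force, the opening and the grip force at its end, in the units of the state.
- r.sense(): the state, without advancing time (a new reading comes with each control period).
- r.grab_frame(name): name is "scene" or "top"; returns a dict with "pixels" (420x560x3 uint8, red, green, blue), "fx", "fy", "cx", "cy" (pixels), "dist" ([k1, k2, p1, p2, k3] as OpenCV has them; the pictures are not rectified), "pose" (4x4, takes a point from camera to world coordinates). Camera axes: x right, y down, z forward; pixel columns grow to the right and rows downward; lengths in mm; the calibration is good to about 2 mm. A picture is of the moment at which its call begins. There is no depth.
- r.sign_off(): hands the job in; it is judged then, once.
The state is a dict: "clock": time; "qpos": joint angles; "qvel": joint speeds; "joint_efforts": joint torques, N m; "eef_pos": TCP position; "tcp_rot": TCP orientation; "contact_force": force on the tool from outside, world axes, zero at the start; "wrist_torque": the same for the moment, N m; "opening": opening from 0.0 (shut) to 1.0 (fully open); "grasp_force": force on a finger pad.
Only numpy, scipy, OpenCV 4.12 (cv2) and the standard library are available. Lean on these libraries where they do the work, as an engineer would, in place of code of your own. Each camera call takes 0.05 s, during which the arm holds its last target. There are 200 camera calls.

## Working session

There is one attempt and no reset: what is moved stays moved. The work goes in short steps, Python scripts to look and compute and a tool call to move; the robot and the scene stay as the last step left them, time stands still between calls to the robot, and variables do not carry over. Pictures are saved under pics/ and viewed, at most 10 in all, crops included, and the job is handed in when it is done.

Besides the shell and the picture viewer there is one more tool, called after ">>>" in YAML: its name, and indented under it one key for each argument. play_rows: Moves the arm, as the interface text tells. Its arguments: {"type":"object","properties":{"rows":{"type":"array"},"force":{"type":"number"}},"required":["rows"]}

```bash
mkdir -p pics
python3 - <<'E'
from rig import r
import cv2
for n in("scene","top"):
    f=r.grab_frame(n);cv2.imwrite(f"pics/{n}0.png",cv2.cvtColor(f["pixels"],cv2.COLOR_RGB2BGR))
    import numpy as np
    print(n,f["fx"],f["fy"],f["cx"],f["cy"],f["dist"],np.round(f["pose"],3).tolist())
s=r.sense();print(s)
E
```

```text
scene 514.0527676612384 514.0527676612384 280.83724956760403 211.93399534279385 [-0.08901592  0.          0.          0.          0.        ] [[-0.776, -0.374, 0.508, -152.76], [-0.63, 0.479, -0.611, 769.29], [-0.015, -0.794, -0.608, 971.313], [0.0, 0.0, 0.0, 1.0]]
top 441.3469374682735 441.3469374682735 282.2046620697892 206.96436524244172 [-0.07908647  0.          0.          0.          0.        ] [[0.026, -0.986, 0.163, 321.946], [-0.999, -0.031, -0.023, -4.345], [0.027, -0.163, -0.986, 1394.955], [0.0, 0.0, 0.0, 1.0]]
{'clock': 0.1, 'qpos': array([-1.29037061e+00,  3.53589591e-01,  1.63409186e+00, -2.27472315e-05,
        1.15519624e+00, -2.37620285e-03]), 'qvel': array([ 4.42683747e-04, -2.22716934e-04, -1.87538576e-03,  1.26195504e-03,
       -9.46085352e-05, -1.08943824e-03]), 'joint_efforts': array([ 5.94126268e-04, -6.06357336e+01, -3.42819786e+01, -7.88811747e-06,
        3.81856851e-03, -3.47722175e-05]), 'eef_pos': array([ 174.28860188, -599.74260185,  230.61633451]), 'tcp_rot': array([-3.14030757e+00,  1.77454680e-05,  2.82811133e-01]), 'contact_force': array([-0.41847967, -0.01259809, -0.67120988]), 'wrist_torque': array([0.01616081, 0.01328378, 0.05596756]), 'grasp_force': 0.0, 'opening': 1.0017543175754537}
```

View pics/scene0.png

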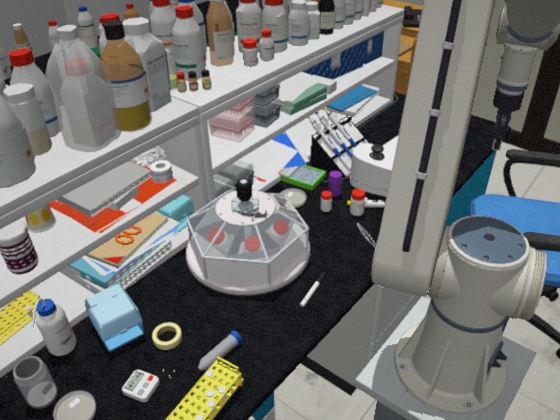

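View pics/top0.png

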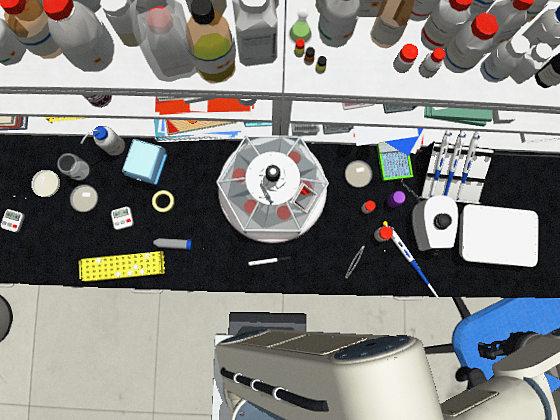

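The scene shows the carousel at about (248,240) with its knob at (243,188), and the bystanders around it. Candidates for the bottle, as scene / top pixels:
- Red cap: (326,200) / (369,207).
- Red cap: (357,203) / (386,233). This one looks larger.
- Purple: (335,182) / (398,198).

I'll make one close crop of each view to check.

Run:
```python
import cv2,numpy as np
a=cv2.imread("pics/top0.png");b=cv2.imread("pics/scene0.png")
A=cv2.resize(a[130:280,210:410],None,fx=4,fy=4,interpolation=cv2.INTER_CUBIC)
B=cv2.resize(b[165:305,180:380],None,fx=4,fy=4,interpolation=cv2.INTER_CUBIC)
cv2.imwrite("pics/topc.png",A);cv2.imwrite("pics/scenec.png",B)
```

```text
(no output)
```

View pics/topc.png

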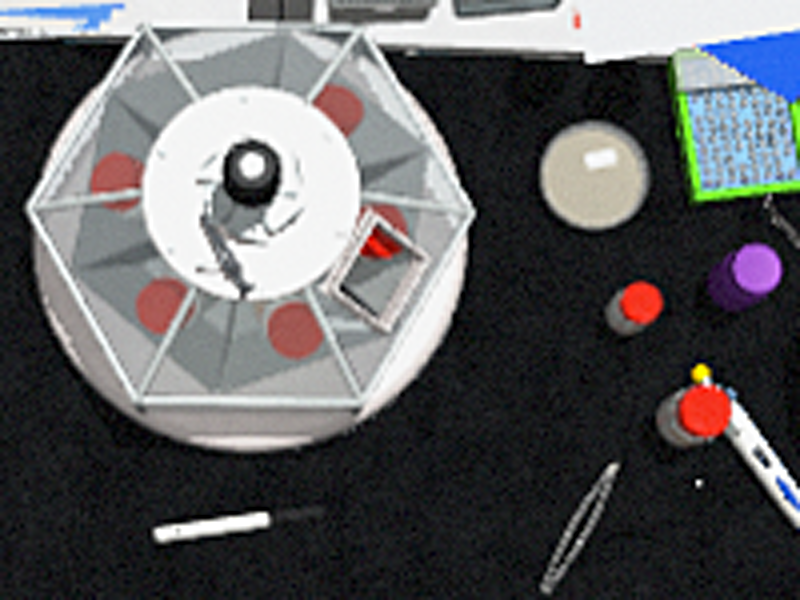

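View pics/scenec.png

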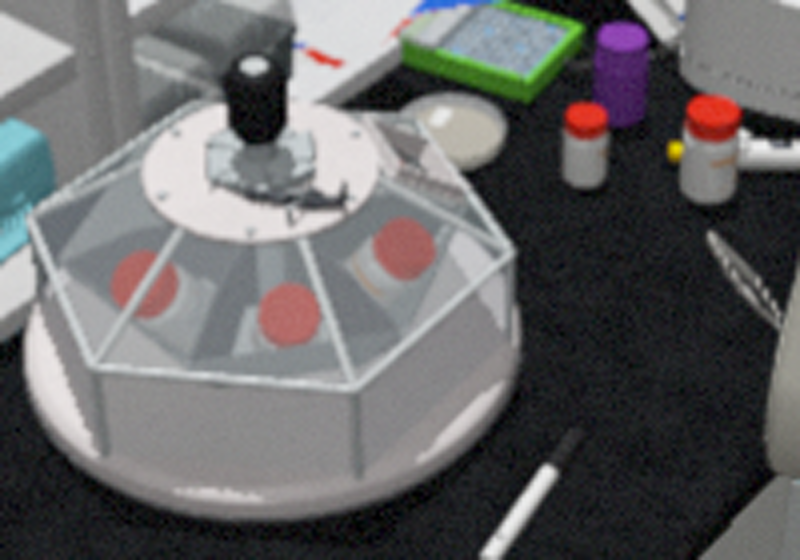

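The crops show the following:
- **Bottle:** the larger white one, cap top at top-crop (705,411) and scene-crop (714,107). The smaller look-alike is at (640,303) and the purple one at (755,268).
- **Knob:** top at (253,163) in the top crop and (258,65) in the scene crop.
- **Port collar:** centred at about (379,270) in the top crop.
- **Carousel:** five red caps are visible, and the bay at upper left looks empty.

```bash
cat > h.py <<'E'
import numpy as np,cv2
from rig import r
C={'top':dict(f=441.3469374682735,c=(282.2046620697892,206.96436524244172),k=-0.07908647),
'scene':dict(f=514.0527676612384,c=(280.83724956760403,211.93399534279385),k=-0.08901592)}
def setup():
    for n in C: C[n]['T']=np.load(n+'.npy')
def ray(n,p):
    c=C[n];K=np.array([[c['f'],0,c['c'][0]],[0,c['f'],c['c'][1]],[0,0,1]])
    u=cv2.undistortPoints(np.array([[p]],float),K,np.array([c['k'],0,0,0,0]))[0,0]
    T=c['T'];d=T[:3,:3]@[u[0],u[1],1];return T[:3,3],d/np.linalg.norm(d)
def atz(n,p,z): o,d=ray(n,p);return o+d*(z-o[2])/d[2]
def tri(pt,ps):
    A=0;b=0;R=[ray('top',pt),ray('scene',ps)]
    for o,d in R: P=np.eye(3)-np.outer(d,d);A=A+P;b=b+P@o
    x=np.linalg.solve(A,b);return x,[np.linalg.norm(np.cross(x-o,d)) for o,d in R]
def tc(u,v):return (210+(u+.5)/4-.5,130+(v+.5)/4-.5)
def sc(u,v):return (180+(u+.5)/4-.5,165+(v+.5)/4-.5)
def proj(n,X):
    c=C[n];K=np.array([[c['f'],0,c['c'][0]],[0,c['f'],c['c'][1]],[0,0,1]]);W=np.linalg.inv(c['T'])
    return cv2.projectPoints(np.atleast_2d(np.array(X,float)),cv2.Rodrigues(W[:3,:3])[0],W[:3,3],K,np.array([c['k'],0,0,0,0]))[0][:,0]
E
python3 - <<'E'
from rig import r
import numpy as np
for n in("top","scene"): np.save(n+'.npy',r.grab_frame(n)["pose"])
from h import *;setup();np.set_printoptions(precision=1,suppress=True)
print('knob',tri(tc(253,163),sc(258,65)),atz('top',tc(253,163),245))
print('bottle',tri(tc(705,411),sc(714,107)),atz('top',tc(705,411),75))
print('deck',atz('top',tc(252,193),167))
print('knobbase',)
hexv=[atz('top',tc(*p),107)[:2] for p in[(145,28),(362,28),(473,213),(360,403),(140,403),(30,210)]]
print('hex',np.array(hexv),np.mean(hexv,0)); hv=np.array(hexv)-np.mean(hexv,0);print(np.arctan2(hv[:,1],hv[:,0]))
pc=[atz('top',tc(*p),z) for p,z in[((370,208),160),((430,262),160),((385,330),131),((328,288),131)]]
print('portc',atz('top',tc(379,271),146))
c=np.mean(hexv,0);d=atz('top',tc(379,271),146)[:2]-c;print('dir',np.arctan2(d[1],d[0]),np.hypot(*d))
# caps: top centre 75mm up bay
z=65+75*.819;
for p in[(383,225),(338,110),(118,182),(163,305),(295,330)]:
    e=atz('top',tc(*p),z)[:2]-c;print(p,np.arctan2(e[1],e[0]),np.hypot(*e))
E
```

```text
knob (array([610.1,  -3.9, 245. ]), [np.float64(1.2352856754859325), np.float64(1.2352856754857588)]) [611.1  -3.1 245. ]
bottle (array([ 472.4, -350. ,   79.5]), [np.float64(0.7342241059962038), np.float64(0.7342241059962098)]) [ 472.3 -351.6   75. ]
deck [608.7  -3.  167. ]
knobbase
hex [[ 748.6   82.2]
 [ 754.4  -82.8]
 [ 612.9 -168.9]
 [ 467.4  -86.9]
 [ 462.6   74.3]
 [ 604.4  162. ]] [608.4  -3.4]
[ 0.5 -0.5 -1.5 -2.6  2.7  1.6]
portc [559.  -96.2 146. ]
dir -2.0596021349743507 105.19280996988932
(383, 225) -1.6857759283749552 97.28409960066891
(338, 110) -0.6865510080626869 97.19137738100909
(118, 182) 1.421730293555239 100.34816949486645
(163, 305) 2.451409804244092 98.31892790179359
(295, 330) -2.785593665414729 97.36469688985657
```

Checks: knob top z=245 matches the text, bottle cap top z≈79 against 75, and port radius 105 against 110.
- **Axis:** (609,-3.4).
- **Port direction:** -2.067 rad.
- **Empty bay:** at 0.37 rad, so about 2.42 rad clockwise is needed.

Moving over the knob.

>>> play_rows:
  rows:
    - {"dp": [0.768,-0.594,-0.17],"turn": [0,0,0],"fingers": 0}
    - {"dp": [0.768,-0.594,-0.17],"turn": [0,0,0],"fingers": 0}
    - {"dp": [0.768,-0.594,-0.17],"turn": [0,0,0],"fingers": 0}
    - {"dp": [0.768,-0.594,-0.17],"turn": [0,0,0],"fingers": 0}
    - {"dp": [0.768,-0.594,-0.17],"turn": [0,0,0],"fingers": 0}
  force: 50

```text
clock: 0.62
eef_pos: [289.3, -441.6, 265.5]
tcp_rot: [-3.141, -0.0, 0.282]
contact_force: [0.9, 0.4, 0.6]
opening: 1.002
grasp_force: 0.0
```

>>> play_rows:
  rows:
    - {"dp": [0.768,-0.594,0],"turn": [0,0,-1],"fingers": 0}

```text
clock: 0.7
eef_pos: [312.6, -410.8, 266.5]
tcp_rot: [3.14, -0.001, 0.386]
contact_force: [1.6, 0.2, 0.8]
opening: 0.998
grasp_force: 0.0
```

>>> play_rows:
  rows:
    - {"dp": [0.823,-0.511,0],"turn": [0,0,0],"fingers": 0}
    - {"dp": [0.823,-0.511,0],"turn": [0,0,0],"fingers": 0}
    - {"dp": [0.823,-0.511,0],"turn": [0,0,0],"fingers": 0}
    - {"dp": [0.823,-0.511,0],"turn": [0,0,0],"fingers": 0}
    - {"dp": [0.823,-0.511,0],"turn": [0,0,0],"fingers": 0}

```text
clock: 1.12
eef_pos: [426.1, -253.3, 265.4]
tcp_rot: [3.141, -0.0, 0.387]
contact_force: [0.5, -1.7, 0.6]
opening: 0.998
grasp_force: 0.0
```

>>> play_rows:
  rows:
    - {"dp": [0.823,-0.511,0],"turn": [0,0,0],"fingers": 0}
    - {"dp": [0.823,-0.511,0],"turn": [0,0,0],"fingers": 0}
    - {"dp": [0.823,-0.511,0],"turn": [0,0,0],"fingers": 0}
    - {"dp": [0.823,-0.511,0],"turn": [0,0,0],"fingers": 0}
    - {"dp": [0.823,-0.511,0],"turn": [0,0,0],"fingers": 0}

```text
clock: 1.53
eef_pos: [539.9, -96.3, 265.3]
tcp_rot: [3.142, -0.0, 0.388]
contact_force: [0.1, -0.5, -0.8]
opening: 1.001
grasp_force: 0.0
```

>>> play_rows:
  rows:
    - {"dp": [0.823,-0.511,0],"turn": [0,0,0],"fingers": 0}
    - {"dp": [0.823,-0.511,0],"turn": [0,0,0],"fingers": 0}
    - {"dp": [0.823,-0.511,0],"turn": [0,0,0],"fingers": 0}
    - {"dp": [0,0,0],"turn": [0,0,-1],"fingers": 0}
    - {"dp": [0,0,0],"turn": [0,0,-1],"fingers": 0}

```text
clock: 1.95
eef_pos: [608.3, -1.9, 264.7]
tcp_rot: [-3.141, 0.0, 0.604]
contact_force: [-1.1, -0.4, -0.4]
opening: 0.999
grasp_force: 0.0
```

>>> play_rows:
  rows:
    - {"dp": [0,0,0],"turn": [0,0,-1],"fingers": 0}
    - {"dp": [0,0,0],"turn": [0,0,-1],"fingers": 0}
    - {"dp": [0,0,0],"turn": [0,0,-1],"fingers": 0}
    - {"dp": [0,0,0],"turn": [0,0,-1],"fingers": 0}
    - {"dp": [0,0,0],"turn": [0,0,-1],"fingers": 0}

```text
clock: 2.37
eef_pos: [607.3, -4.1, 265.1]
tcp_rot: [-3.141, 0.0, 1.126]
contact_force: [-0.1, 0.4, -0.5]
opening: 1.0
grasp_force: 0.0
```

>>> play_rows:
  rows:
    - {"dp": [0,0,0],"turn": [0,0,-1],"fingers": 0}
    - {"dp": [0,0,0],"turn": [0,0,-1],"fingers": 0}
    - {"dp": [0,0,0],"turn": [0,0,-1],"fingers": 0}
    - {"dp": [0,0,0],"turn": [0,0,-1],"fingers": 0}
    - {"dp": [0,0,0],"turn": [0,0,-1],"fingers": 0}

```text
clock: 2.78
eef_pos: [607.3, -4.1, 265.1]
tcp_rot: [-3.141, -0.0, 1.649]
contact_force: [0.0, 0.9, -0.4]
opening: 1.002
grasp_force: 0.0
```

>>> play_rows:
  rows:
    - {"dp": [0,0,0],"turn": [0,0,-1],"fingers": 0}
    - {"dp": [0,0,0],"turn": [0,0,-1],"fingers": 0}
    - {"dp": [0,0,0],"turn": [0,0,-1],"fingers": 0}
    - {"dp": [0,0,0],"turn": [0,0,-1],"fingers": 0}
    - {"dp": [0,0,0],"turn": [0,0,-1],"fingers": 0}

```text
clock: 3.2
eef_pos: [607.3, -4.1, 265.1]
tcp_rot: [-3.141, -0.0, 2.173]
contact_force: [-0.2, 1.3, 0.4]
opening: 1.001
grasp_force: 0.0
```

```bash
python3 -c "
from rig import r
s=r.sense();print(s['qpos'],s['eef_pos'],s['tcp_rot'],s['wrist_torque'])"
```

```text
[-9.23713160e-03  2.96153809e-01  1.63623808e+00  2.25087455e-05
  1.20959562e+00 -6.11335356e-01] [607.28906274  -4.10248823 265.08431534] [-3.14128140e+00 -2.43872801e-04  2.17288655e+00] [-0.03389251  0.06814927  0.04939322]
```

>>> play_rows:
  rows:
    - {"dp": [0,0.045,0.5],"turn": [0,0,0],"fingers": 0}
    - {"dp": [0,0,0.5],"turn": [0,0,0],"fingers": 0}
    - {"dp": [0,0,0.43],"turn": [0,0,0],"fingers": 0}
    - {"dp": [0,0,0],"turn": [0,0,0],"fingers": 1}
    - {"dp": [0,0,0],"turn": [0,0,0],"fingers": 1}

```text
clock: 3.62
eef_pos: [608.3, -3.1, 207.4]
tcp_rot: [-3.14, -0.001, 2.168]
contact_force: [-0.4, 0.3, 1.4]
opening: 0.748
grasp_force: 0.0
```

>>> play_rows:
  rows:
    - {"dp": [0,0,0],"turn": [0,0,0],"fingers": 1}
    - {"dp": [0,0,0],"turn": [0,0,0],"fingers": 1}
    - {"dp": [0,0,0],"turn": [0,0,0],"fingers": 1}
    - {"dp": [0,0,0],"turn": [0,0,0],"fingers": 1}
    - {"dp": [0,0,0],"turn": [0,0,0],"fingers": 1}

```text
clock: 4.03
eef_pos: [609.1, -3.5, 209.8]
tcp_rot: [3.141, 0.001, 2.168]
contact_force: [-2.5, -1.1, 5.3]
opening: 0.45
grasp_force: 51.2
```

```bash
python3 -c "
from rig import r
s=r.sense();print(s)"
```

```text
{'clock': 4.0333, 'qpos': array([-7.79813230e-03,  3.48830045e-01,  1.69055106e+00, -8.65122773e-04,
        1.10118203e+00, -6.04483588e-01]), 'qvel': array([ 0.00124904,  0.00041427,  0.00043443, -0.00094035, -0.00074854,
        0.000709  ]), 'joint_efforts': array([ 1.01650860e+00, -5.64978898e+01, -3.30163407e+01,  7.26905521e-01,
       -1.29395004e+00,  4.34180314e-03]), 'eef_pos': array([609.11830912,  -3.51442562, 209.75350136]), 'tcp_rot': array([3.14118437e+00, 1.22012180e-03, 2.16787264e+00]), 'contact_force': array([-2.52402257, -1.08296241,  5.31776141]), 'wrist_torque': array([-0.49151336,  0.81001885,  0.01053606]), 'grasp_force': 51.15346848964691, 'opening': 0.44987701749559394}
```

>>> play_rows:
  rows:
    - {"dp": [0,0,0],"turn": [0,0,1],"fingers": 1}
    - {"dp": [0,0,0],"turn": [0,0,1],"fingers": 1}
    - {"dp": [0,0,0],"turn": [0,0,1],"fingers": 1}
    - {"dp": [0,0,0],"turn": [0,0,1],"fingers": 1}
    - {"dp": [0,0,0],"turn": [0,0,1],"fingers": 1}

```text
clock: 4.45
eef_pos: [609.0, -3.5, 209.7]
tcp_rot: [3.141, 0.001, 1.639]
contact_force: [-2.8, -2.2, 5.9]
opening: 0.453
grasp_force: 51.2
```

>>> play_rows:
  rows:
    - {"dp": [0,0,0],"turn": [0,0,1],"fingers": 1}
    - {"dp": [0,0,0],"turn": [0,0,1],"fingers": 1}
    - {"dp": [0,0,0],"turn": [0,0,1],"fingers": 1}
    - {"dp": [0,0,0],"turn": [0,0,1],"fingers": 1}
    - {"dp": [0,0,0],"turn": [0,0,1],"fingers": 1}

```text
clock: 4.87
eef_pos: [608.9, -3.5, 209.8]
tcp_rot: [3.141, 0.0, 1.116]
contact_force: [-3.8, -2.6, 5.3]
opening: 0.455
grasp_force: 51.3
```

>>> play_rows:
  rows:
    - {"dp": [0,0,0],"turn": [0,0,1],"fingers": 1}
    - {"dp": [0,0,0],"turn": [0,0,1],"fingers": 1}
    - {"dp": [0,0,0],"turn": [0,0,1],"fingers": 1}
    - {"dp": [0,0,0],"turn": [0,0,1],"fingers": 1}
    - {"dp": [0,0,0],"turn": [0,0,1],"fingers": 1}

```text
clock: 5.28
eef_pos: [608.8, -3.4, 209.7]
tcp_rot: [3.141, -0.0, 0.592]
contact_force: [-3.8, -1.8, 5.9]
opening: 0.454
grasp_force: 51.2
```

>>> play_rows:
  rows:
    - {"dp": [0,0,0],"turn": [0,0,1],"fingers": 1}
    - {"dp": [0,0,0],"turn": [0,0,1],"fingers": 1}
    - {"dp": [0,0,0],"turn": [0,0,1],"fingers": 1}
    - {"dp": [0,0,0],"turn": [0,0,1],"fingers": 1}
    - {"dp": [0,0,0],"turn": [0,0,1],"fingers": 1}

```text
clock: 5.7
eef_pos: [608.7, -3.3, 209.7]
tcp_rot: [3.141, -0.0, 0.068]
contact_force: [-4.4, -2.0, 6.2]
opening: 0.451
grasp_force: 51.3
```

>>> play_rows:
  rows:
    - {"dp": [0,0,0],"turn": [0,0,0],"fingers": 1}
    - {"dp": [0,0,0],"turn": [0,0,0],"fingers": 1}

```text
clock: 5.87
eef_pos: [608.7, -3.3, 209.7]
tcp_rot: [3.141, -0.0, 0.073]
contact_force: [-5.2, -1.7, 6.7]
opening: 0.456
grasp_force: 51.3
```

Run:
```python
from rig import r
import cv2
s=r.sense();print(s['tcp_rot'],s['qpos'],s['wrist_torque'])
f=r.grab_frame('top')['pixels'];cv2.imwrite("pics/top1.png",cv2.cvtColor(f,cv2.COLOR_RGB2BGR))
g=r.grab_frame('scene')['pixels'];cv2.imwrite("pics/scene1.png",cv2.cvtColor(g,cv2.COLOR_RGB2BGR))
A=cv2.resize(cv2.cvtColor(g,cv2.COLOR_RGB2BGR)[165:305,180:320],None,fx=4,fy=4,interpolation=cv2.INTER_CUBIC)
cv2.imwrite("pics/c1.png",A)
```

```text
[ 3.14143098e+00 -3.38772105e-04  7.25278739e-02] [-7.77919521e-03  3.48628121e-01  1.69091232e+00 -1.50206428e-04
  1.10170157e+00  1.49055717e+00] [ 0.1589494   0.81177671 -0.02575444]
```

View pics/c1.png

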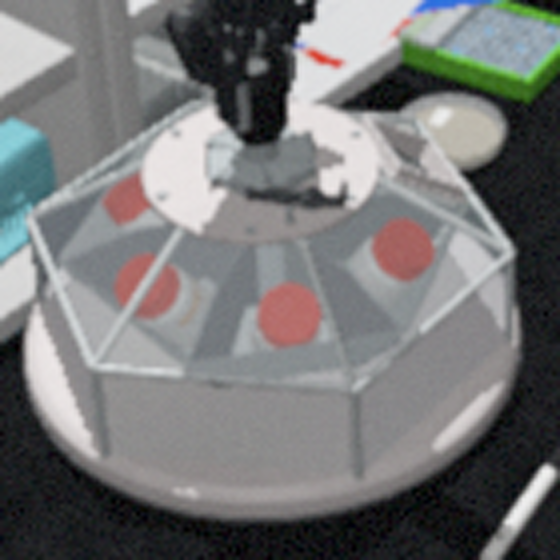

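The caps sit at the same places as at the start ((404,248), (288,315), (147,287)), which is exactly two bays of turn, so the knob has not slipped. Next I'll go past the click and then ease back.

>>> play_rows:
  rows:
    - {"dp": [0,0,0],"turn": [0,0,1],"fingers": 1}
    - {"dp": [0,0,0],"turn": [0,0,1],"fingers": 1}
    - {"dp": [0,0,0],"turn": [0,0,1],"fingers": 1}
    - {"dp": [0,0,0],"turn": [0,0,1],"fingers": 1}
    - {"dp": [0,0,0],"turn": [0,0,0.3],"fingers": 1}

```text
clock: 6.38
eef_pos: [608.8, -3.2, 209.7]
tcp_rot: [-3.141, -0.0, -0.383]
contact_force: [-5.6, -1.7, 5.8]
opening: 0.454
grasp_force: 51.3
```

>>> play_rows:
  rows:
    - {"dp": [0,0,0],"turn": [0,0,0],"fingers": 1}
    - {"dp": [0,0,0],"turn": [0,0,0],"fingers": 1}

```text
clock: 6.55
eef_pos: [608.8, -3.2, 209.8]
tcp_rot: [-3.141, -0.0, -0.377]
contact_force: [-3.9, -2.0, 6.1]
opening: 0.459
grasp_force: 51.3
```

Run:
```python
from rig import r
s=r.sense();print(s['tcp_rot'],s['wrist_torque'],s['joint_efforts'][5])
```

```text
[-3.14138343e+00 -4.64331023e-04 -3.77492081e-01] [ 0.10782296  0.7085107  -0.10146788] 0.06796670844778419
```

>>> play_rows:
  rows:
    - {"dp": [0,0,0],"turn": [0,0,-0.3],"fingers": 1}
    - {"dp": [0,0,0],"turn": [0,0,-0.2],"fingers": 1}

```text
clock: 6.72
eef_pos: [608.8, -3.2, 209.7]
tcp_rot: [-3.141, -0.0, -0.323]
contact_force: [-5.4, -0.8, 6.3]
opening: 0.451
grasp_force: 51.3
```

Run:
```python
from rig import r
s=r.sense();print(s['tcp_rot'],s['wrist_torque'],s['joint_efforts'][5])
```

```text
[-3.14137442e+00 -4.60193077e-04 -3.23446136e-01] [ 0.16821064  0.69051897 -0.08187186] 0.22772506345063448
```

>>> play_rows:
  rows:
    - {"dp": [0,0,0],"turn": [0,0,-0.25],"fingers": 1}

```text
clock: 6.8
eef_pos: [608.8, -3.2, 209.8]
tcp_rot: [-3.141, -0.0, -0.298]
contact_force: [-5.1, -1.7, 6.5]
opening: 0.452
grasp_force: 51.3
```

Run:
```python
from rig import r
s=r.sense();print(s['tcp_rot'],s['wrist_torque'],s['joint_efforts'][5])
```

```text
[-3.14140059e+00 -4.68115950e-04 -2.97758956e-01] [ 0.13075849  0.71185654 -0.11258974] 0.47120505943894386
```

>>> play_rows:
  rows:
    - {"dp": [0,0,0],"turn": [0,0,0],"fingers": 1}
    - {"dp": [0,0,0],"turn": [0,0,0],"fingers": 1}

```text
clock: 6.97
eef_pos: [608.8, -3.2, 209.8]
tcp_rot: [-3.141, -0.0, -0.298]
contact_force: [-5.8, -0.3, 6.4]
opening: 0.455
grasp_force: 51.3
```

```bash
cat > w.py <<'E'
from rig import r
s=r.sense();print(s['tcp_rot'][2],s['wrist_torque'],s['joint_efforts'][5],s['qpos'][5])
E
python3 w.py
```

```text
-0.29831929763431586 [0.14771665 0.77391688 0.10367241] -0.0035938584187533706 1.8613550311547122
```

>>> play_rows:
  rows:
    - {"dp": [0,0,0],"turn": [0,0,-0.15],"fingers": 1}
    - {"dp": [0,0,0],"turn": [0,0,0],"fingers": 1}

```text
clock: 7.13
eef_pos: [608.8, -3.2, 209.7]
tcp_rot: [-3.141, -0.0, -0.282]
contact_force: [-4.3, -1.2, 6.3]
opening: 0.46
grasp_force: 51.3
```

```bash
python3 w.py
```

```text
-0.2819306290675856 [0.16813734 0.74984639 0.03549495] -0.14020567294210196 1.8449843846930012
```

>>> play_rows:
  rows:
    - {"dp": [0,0,0],"turn": [0,0,-0.15],"fingers": 1}
    - {"dp": [0,0,0],"turn": [0,0,0],"fingers": 1}

```text
clock: 7.3
eef_pos: [608.8, -3.2, 209.8]
tcp_rot: [-3.141, -0.001, -0.266]
contact_force: [-5.2, -1.5, 6.6]
opening: 0.459
grasp_force: 51.3
```

```bash
python3 w.py
```

```text
-0.2662721644875572 [0.16493849 0.76126632 0.07584123] -0.1681591523811221 1.829298155058405
```

>>> play_rows:
  rows:
    - {"dp": [0,0,0],"turn": [0,0,-0.15],"fingers": 1}
    - {"dp": [0,0,0],"turn": [0,0,0],"fingers": 1}

```text
clock: 7.47
eef_pos: [608.7, -3.2, 209.7]
tcp_rot: [-3.141, -0.0, -0.251]
contact_force: [-4.5, -1.4, 6.0]
opening: 0.456
grasp_force: 51.3
```

```bash
python3 w.py
```

```text
-0.2507255415392864 [ 0.16167838  0.75687718 -0.07139964] -0.27860443107783794 1.8137373347541497
```

>>> play_rows:
  rows:
    - {"dp": [0,0,0],"turn": [0,0,-0.15],"fingers": 1}
    - {"dp": [0,0,0],"turn": [0,0,0],"fingers": 1}

```text
clock: 7.63
eef_pos: [608.8, -3.2, 209.7]
tcp_rot: [-3.141, -0.0, -0.235]
contact_force: [-5.0, -1.5, 5.6]
opening: 0.454
grasp_force: 51.2
```

```bash
python3 w.py
```

```text
-0.23527842304958435 [ 0.06977554  0.74776483 -0.21646477] -0.43235979974269867 1.7982373668751517
```

>>> play_rows:
  rows:
    - {"dp": [0,0,0],"turn": [0,0,-0.15],"fingers": 1}
    - {"dp": [0,0,0],"turn": [0,0,0],"fingers": 1}

```text
clock: 7.8
eef_pos: [608.8, -3.2, 209.7]
tcp_rot: [-3.141, -0.0, -0.22]
contact_force: [-4.2, -1.8, 6.8]
opening: 0.455
grasp_force: 51.2
```

```bash
python3 w.py
python3 - <<'E'
from rig import r
import cv2
f=r.grab_frame('top')['pixels'];g=r.grab_frame('scene')['pixels']
A=cv2.resize(cv2.cvtColor(f,cv2.COLOR_RGB2BGR)[130:250,210:340],None,fx=3,fy=4,interpolation=cv2.INTER_CUBIC)
A=cv2.resize(A,(400,480))
B=cv2.resize(cv2.cvtColor(g,cv2.COLOR_RGB2BGR)[190:240,220:320],(400,200),interpolation=cv2.INTER_CUBIC)
B=cv2.copyMakeBorder(B,0,280,0,0,cv2.BORDER_CONSTANT)
cv2.imwrite("pics/c2.png",cv2.hconcat([A,B]))
E
```

```text
-0.21990983145414345 [ 0.11786577  0.79246791 -0.31232521] -0.6120433285832405 1.7827586560192927
```

View pics/c2.png

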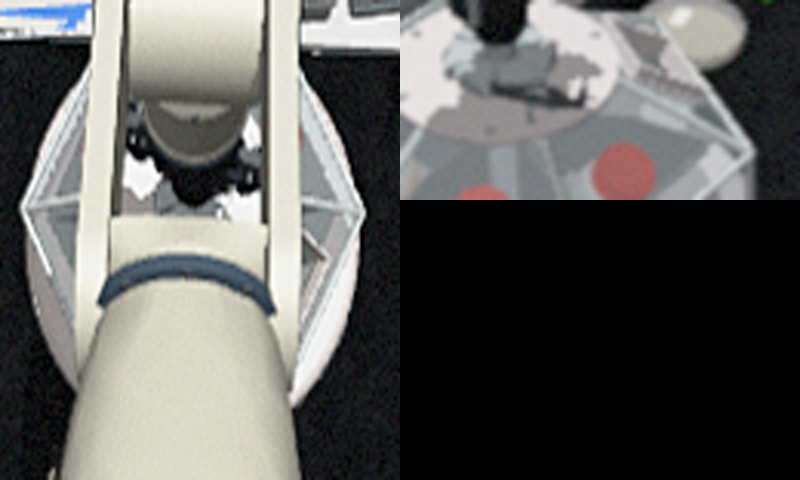

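The wheel bears on the pawl: the reverse torque rises steadily from about yaw -0.26. The arm hides the top view, and the scene crop shows the pawl next to the wheel. I'll unload and release.

>>> play_rows:
  rows:
    - {"dp": [0,0,0],"turn": [0,0,0.15],"fingers": 1}
    - {"dp": [0,0,0],"turn": [0,0,0.15],"fingers": 1}
    - {"dp": [0,0,0],"turn": [0,0,0],"fingers": 1}
    - {"dp": [0,0,0],"turn": [0,0,0],"fingers": 1}
    - {"dp": [0,0,0],"turn": [0,0,0],"fingers": 1}

```text
clock: 8.32
eef_pos: [608.8, -3.2, 209.7]
tcp_rot: [-3.141, -0.0, -0.252]
contact_force: [-4.2, -1.6, 6.9]
opening: 0.454
grasp_force: 51.3
```

```bash
python3 w.py
```

```text
-0.25177218376227484 [ 0.12195325  0.76537545 -0.15351496] -0.1632820162922144 1.8146977766527748
```

>>> play_rows:
  rows:
    - {"dp": [0,0,0],"turn": [0,0,0],"fingers": 0.7}
    - {"dp": [0,0,0],"turn": [0,0,0],"fingers": 0.3}
    - {"dp": [0,0,0],"turn": [0,0,0],"fingers": 0}
    - {"dp": [0,0,0],"turn": [0,0,0],"fingers": 0}
    - {"dp": [0,0,0],"turn": [0,0,0],"fingers": 0}

```text
clock: 8.73
eef_pos: [609.3, -3.1, 208.4]
tcp_rot: [-3.141, -0.001, -0.251]
contact_force: [0.1, 0.3, 0.0]
opening: 0.987
grasp_force: 0.0
```

>>> play_rows:
  rows:
    - {"dp": [0,0,-0.6],"turn": [0,0,0],"fingers": 0}
    - {"dp": [0,0,-0.9],"turn": [0,0,0],"fingers": 0}
    - {"dp": [0,0,0],"turn": [0,0,-1],"fingers": 0}
    - {"dp": [0,0,0],"turn": [0,0,-1],"fingers": 0}
    - {"dp": [0,0,0],"turn": [0,0,-1],"fingers": 0}

```text
clock: 9.15
eef_pos: [609.4, -3.1, 269.0]
tcp_rot: [3.141, -0.002, 0.068]
contact_force: [0.8, 0.1, -0.3]
opening: 1.001
grasp_force: 0.0
```

>>> play_rows:
  rows:
    - {"dp": [0,0,0],"turn": [0,0,-1],"fingers": 0}
    - {"dp": [0,0,0],"turn": [0,0,-1],"fingers": 0}
    - {"dp": [0,0,0],"turn": [0,0,-1],"fingers": 0}
    - {"dp": [0,0,0],"turn": [0,0,-1],"fingers": 0}
    - {"dp": [0,0,0],"turn": [0,0,-1],"fingers": 0}

```text
clock: 9.57
eef_pos: [609.1, -3.1, 268.1]
tcp_rot: [3.142, -0.0, 0.592]
contact_force: [0.5, 0.7, 0.4]
opening: 0.999
grasp_force: 0.0
```

>>> play_rows:
  rows:
    - {"dp": [0,0,0],"turn": [0,0,-1],"fingers": 0}
    - {"dp": [0,0,0],"turn": [0,0,-1],"fingers": 0}
    - {"dp": [0,0,0],"turn": [0,0,-1],"fingers": 0}
    - {"dp": [0,0,0],"turn": [0,0,-1],"fingers": 0}
    - {"dp": [0,0,0],"turn": [0,0,-0.67],"fingers": 0}

```text
clock: 9.98
eef_pos: [609.0, -3.0, 268.1]
tcp_rot: [3.141, -0.0, 1.081]
contact_force: [0.1, -0.3, -0.4]
opening: 1.0
grasp_force: 0.0
```

>>> play_rows:
  rows:
    - {"dp": [0,0,0],"turn": [0,0,0],"fingers": 0}

```text
clock: 10.07
eef_pos: [609.1, -3.0, 268.1]
tcp_rot: [3.141, -0.0, 1.079]
contact_force: [0.2, -0.3, -0.1]
opening: 0.998
grasp_force: 0.0
```

>>> play_rows:
  rows:
    - {"dp": [-0.928,0.111,0],"turn": [0,0,0],"fingers": 0}
    - {"dp": [-0.928,0.111,0],"turn": [0,0,0],"fingers": 0}
    - {"dp": [-0.928,0.111,0],"turn": [0,0,0],"fingers": 0}
    - {"dp": [-0.928,0.111,0],"turn": [0,0,0],"fingers": 0}
    - {"dp": [-0.928,0.111,0],"turn": [0,0,0],"fingers": 0}

```text
clock: 10.48
eef_pos: [539.6, -178.3, 268.2]
tcp_rot: [3.141, -0.0, 1.073]
contact_force: [0.8, 0.2, 0.4]
opening: 1.0
grasp_force: 0.0
```

>>> play_rows:
  rows:
    - {"dp": [-0.928,0.111,0],"turn": [0,0,0],"fingers": 0}
    - {"dp": [-0.928,0.111,0],"turn": [0,0,0],"fingers": 0}
    - {"dp": [-0.928,0.111,0],"turn": [0,0,0],"fingers": 0}
    - {"dp": [-0.928,0.111,0],"turn": [0,0,0],"fingers": 0}
    - {"dp": [-0.928,0.111,0],"turn": [0,0,0],"fingers": 0}

```text
clock: 10.9
eef_pos: [470.7, -352.4, 268.3]
tcp_rot: [3.141, -0.0, 1.073]
contact_force: [1.0, 0.0, -0.9]
opening: 0.999
grasp_force: 0.0
```

>>> play_rows:
  rows:
    - {"dp": [0,0,0.9],"turn": [0,0,0],"fingers": 0}
    - {"dp": [0,0,0.9],"turn": [0,0,0],"fingers": 0}
    - {"dp": [0,0,0.9],"turn": [0,0,0],"fingers": 0}
    - {"dp": [0,0,0.5],"turn": [0,0,0],"fingers": 0}
    - {"dp": [0,0,0],"turn": [0,0,0],"fingers": 0}

```text
clock: 11.32
eef_pos: [469.0, -349.1, 135.5]
tcp_rot: [-3.134, -0.001, 1.073]
contact_force: [-0.9, 0.1, -0.4]
opening: 0.996
grasp_force: 0.0
```

Run:
```python
from rig import r
import cv2
from h import *;setup()
f=r.grab_frame('top')['pixels'];g=r.grab_frame('scene')['pixels']
cv2.imwrite("pics/top3.png",cv2.cvtColor(f,cv2.COLOR_RGB2BGR))
A=cv2.resize(cv2.cvtColor(f,cv2.COLOR_RGB2BGR)[130:250,210:310],(480,576),interpolation=cv2.INTER_CUBIC)
B=cv2.resize(cv2.cvtColor(g,cv2.COLOR_RGB2BGR)[140:220,320:400],(320,320),interpolation=cv2.INTER_CUBIC)
B=cv2.copyMakeBorder(B,0,256,0,0,cv2.BORDER_CONSTANT)
cv2.imwrite("pics/c3.png",cv2.hconcat([A,B]))
s=r.sense();print(s['qpos'],s['eef_pos'])
```

```text
[-6.42097332e-01  3.97464554e-01  1.79366884e+00  1.44113903e-05
  9.51322116e-01 -1.45265669e-01] [ 471.63706887 -350.81634902  140.17241465]
```

View pics/c3.png

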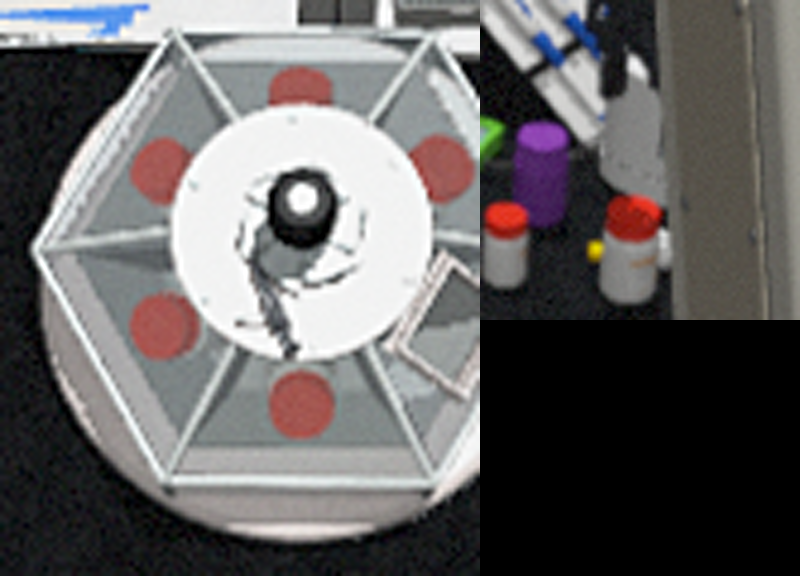

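The empty bay now stands behind the port. The caps at (302,405), (163,327), (162,170) and (443,168) are centred in the other cover faces. The bottle is untouched at crop (632,250), under the gripper. Grasping it now.

>>> play_rows:
  rows:
    - {"dp": [0,0,0.8],"turn": [0,0,0],"fingers": 0}
    - {"dp": [0,0,0.8],"turn": [0,0,0],"fingers": 0}
    - {"dp": [0,0,0.6],"turn": [0,0,0],"fingers": 0}
    - {"dp": [0,0,0.35],"turn": [0,0,0],"fingers": 0}
    - {"dp": [0,0,0],"turn": [0,0,0],"fingers": 0}

```text
clock: 11.83
eef_pos: [471.5, -350.5, 37.4]
tcp_rot: [-3.14, -0.0, 1.075]
contact_force: [-0.3, 0.2, -0.3]
opening: 0.997
grasp_force: 0.0
```

>>> play_rows:
  rows:
    - {"dp": [0,0,0],"turn": [0,0,0],"fingers": 0.4}
    - {"dp": [0,0,0],"turn": [0,0,0],"fingers": 0.6}
    - {"dp": [0,0,0],"turn": [0,0,0],"fingers": 1}
    - {"dp": [0,0,0],"turn": [0,0,0],"fingers": 1}
    - {"dp": [0,0,0],"turn": [0,0,0],"fingers": 1}
  force: 30

```text
clock: 12.25
eef_pos: [472.8, -351.7, 40.0]
tcp_rot: [3.138, 0.0, 1.075]
contact_force: [-0.0, 1.4, 8.7]
opening: 0.495
grasp_force: 29.6
```

Run:
```python
from h import *;setup()
s=r.sense();print(s['qpos'],s['eef_pos'],s['opening'],s['grasp_force'])
c=np.array([608.8,-3.3]);z=65+75*.819
for (u,v),k in[((302,405),1),((163,327),2),((162,170),3),((443,168),5)]:
    e=atz('top',(210+(u+.5)/4.8-.5,130+(v+.5)/4.8-.5),z)[:2]-c;a=np.arctan2(e[1],e[0]);print(a,np.hypot(*e),(a+k*np.pi/3+2.067+np.pi)%(2*np.pi)-np.pi)
```

```text
[-6.42080856e-01  5.37563021e-01  1.84627220e+00  4.94056063e-06
  7.54509802e-01 -1.46748442e-01] [ 472.79396188 -351.67293362   40.02053687] 0.49536593897373987 29.56838071346283
-3.115006180665095 98.12007973013957 -0.0008086294684970241
2.135202283696519 98.61668616670342 0.013412078910128855
1.0933113502227363 99.10605527319503 0.01871869663294312
-1.0178837947485149 100.16880096886493 0.0019186540548883357
```

>>> play_rows:
  rows:
    - {"dp": [0,0,-0.3],"turn": [0,0,0],"fingers": 1}
    - {"dp": [0,0,-0.8],"turn": [0,0,0],"fingers": 1}
    - {"dp": [0,0,-0.9],"turn": [0,0,0],"fingers": 1}
    - {"dp": [0,0,-0.9],"turn": [0,0,0],"fingers": 1}
    - {"dp": [0,0,-0.9],"turn": [0,0,0],"fingers": 1}
  force: 40

```text
clock: 12.67
eef_pos: [471.3, -350.6, 192.9]
tcp_rot: [3.141, 0.0, 1.075]
contact_force: [0.7, -0.7, -0.4]
opening: 0.492
grasp_force: 40.7
```

>>> play_rows:
  rows:
    - {"dp": [0.5,-0.12,-0.7],"turn": [0,0,0],"fingers": 1}
    - {"dp": [0.8,-0.2,-0.2],"turn": [0,0,0],"fingers": 1}
    - {"dp": [0.8,-0.2,0],"turn": [0,0,0],"fingers": 1}
    - {"dp": [0.8,-0.2,0],"turn": [0,0,0],"fingers": 1}
    - {"dp": [0.8,-0.2,0],"turn": [0,0,0],"fingers": 1}

```text
clock: 13.08
eef_pos: [509.6, -201.8, 227.8]
tcp_rot: [3.14, -0.0, 1.075]
contact_force: [1.5, -0.2, -0.4]
opening: 0.49
grasp_force: 40.8
```

>>> play_rows:
  rows:
    - {"dp": [0.8,-0.2,0],"turn": [0,0,0],"fingers": 1}
    - {"dp": [0.52,0,0],"turn": [0,0,0],"fingers": 1}
    - {"dp": [0,0,0],"turn": [0,0.5,0],"fingers": 1}
    - {"dp": [0,0,0],"turn": [0,1,0],"fingers": 1}
    - {"dp": [0,0,0],"turn": [0,1,0],"fingers": 1}

```text
clock: 13.5
eef_pos: [528.9, -151.3, 228.2]
tcp_rot: [3.137, -0.266, 1.08]
contact_force: [-0.5, -0.1, -1.7]
opening: 0.493
grasp_force: 40.8
```

>>> play_rows:
  rows:
    - {"dp": [0,0,0],"turn": [0,1,0],"fingers": 1}
    - {"dp": [0,0,0],"turn": [0,1,0],"fingers": 1}
    - {"dp": [0,0,0],"turn": [0,1,0],"fingers": 1}
    - {"dp": [0,0,0],"turn": [0,0.33,0],"fingers": 1}
    - {"dp": [0,0,0],"turn": [0,0,0],"fingers": 1}

```text
clock: 13.92
eef_pos: [526.6, -153.9, 226.0]
tcp_rot: [-3.14, -0.612, 1.072]
contact_force: [-0.4, -0.5, -1.1]
opening: 0.494
grasp_force: 40.8
```

```bash
cat > t.py <<'E'
from h import *;setup()
from scipy.spatial.transform import Rotation as Ro
np.set_printoptions(precision=3,suppress=True)
s=r.sense();R=Ro.from_euler('xyz',s['tcp_rot']).as_matrix();p=s['eef_pos']
th=-2.065;a=np.radians(35);pz=np.array([np.sin(a)*np.cos(th),np.sin(a)*np.sin(th),np.cos(a)])
px=np.array([-np.cos(a)*np.cos(th),-np.cos(a)*np.sin(th),np.sin(a)]);py=np.cross(pz,px)
m=np.array([609+110*np.cos(th),-3.4+110*np.sin(th),146])
d=p-m;print('port x,y,z of tcp',d@px,d@py,d@pz)
print('tool z vs -pz (port frame)',R[:,2]@px,R[:,2]@py,R[:,2]@pz,'tool y',R[:,1]@px,R[:,1]@py,R[:,1]@pz)
print(p,s['opening'],s['grasp_force'],s['qpos'])
E
python3 t.py
python3 - <<'E'
from h import *;setup()
P=[atz('top',tc(*p),z) for p,z in[((370,208),163),((430,262),129),((385,330),129),((328,288),163)]]
c=np.mean(P,0);print(np.round(P,1),c);d=c[:2]-[609,-3.4];print(np.arctan2(d[1],d[0]),np.hypot(*d))
f=r.grab_frame('top')['pixels'];g=r.grab_frame('scene')['pixels']
A=cv2.resize(cv2.cvtColor(f,cv2.COLOR_RGB2BGR)[170:240,270:370],(400,280),interpolation=cv2.INTER_CUBIC)
B=cv2.resize(cv2.cvtColor(g,cv2.COLOR_RGB2BGR)[130:230,230:330],(400,400),interpolation=cv2.INTER_CUBIC)
A=cv2.copyMakeBorder(A,0,120,0,0,cv2.BORDER_CONSTANT)
cv2.imwrite("pics/c4.png",cv2.hconcat([A,B]))
E
```

```text
port x,y,z of tcp -4.571701855509049 1.1461927142464803 100.88171117989732
tool z vs -pz (port frame) 0.0015434512701302334 -0.0009578627720597038 -0.9999983501271823 tool y -0.003419251861241856 -0.999993700633365 0.0009525808611401178
[ 526.592 -153.931  226.015] 0.4937617710727261 40.80636262893677 [-0.65   0.303  1.874  0.666  1.166 -0.486]
[[ 601.4  -87.7  163. ]
 [ 570.1 -134.8  129. ]
 [ 518.7 -102.7  129. ]
 [ 542.3  -59.   163. ]] [558.15515305 -96.02940415 146.        ]
-2.0727993197201537 105.66647990322666
```

View pics/c4.png

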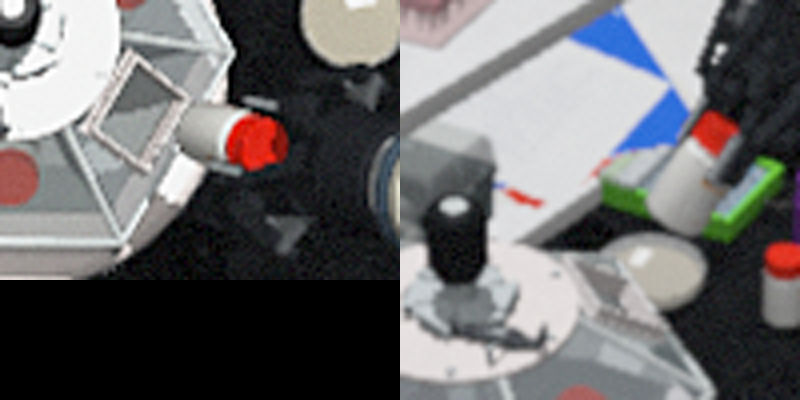

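The bottle is held by the cap, tilted in line with the port. Its base is at about (185,128) in the top crop, with the collar corners at about (130,48), (190,100), (150,170) and (86,122). I'll check the modelled port against those pixels.

Run:
```python
exec(open('t.py').read().split("d=p-m")[0])
def q(m,n,o):
    X=[m+sx*30*px+sy*32*py for sx,sy in[(1,-1),(-1,-1),(-1,1),(1,1)]]
    return ((proj(n,X)-o+.5)*4-.5).round(0).tolist()
print(q(m,'top',[270,170]));print(q(m,'scene',[230,130]))
b=p-40*-R[:,2]*1.0
b=p+R[:,2]*40;print('base px top',(proj('top',[b])-[270,170])*4,(proj('scene',[b])-[230,130])*4)
f=r.grab_frame('top')['pixels'];I=cv2.cvtColor(f,cv2.COLOR_RGB2BGR)[170:225,285:345]
I=cv2.resize(I,None,fx=10,fy=10,interpolation=cv2.INTER_CUBIC)
X=[m+sx*30*px+sy*32*py for sx,sy in[(1,-1),(-1,-1),(-1,1),(1,1)]]
cv2.polylines(I,[np.int32((proj('top',X)-[285,170]+.5)*10)],True,(0,255,0),1)
X=[m+sx*27*px+sy*29*py for sx,sy in[(1,-1),(-1,-1),(-1,1),(1,1)]]
cv2.polylines(I,[np.int32((proj('top',X)-[285,170]+.5)*10)],True,(255,0,255),1)
cv2.imwrite('pics/c5.png',I)
```

```text
[[138.0, 55.0], [193.0, 98.0], [150.0, 173.0], [94.0, 131.0]]
[[167.0, 253.0], [233.0, 277.0], [271.0, 328.0], [203.0, 304.0]]
base px top [[195.442 127.737]] [[268.741 218.067]]
```

View pics/c5.png

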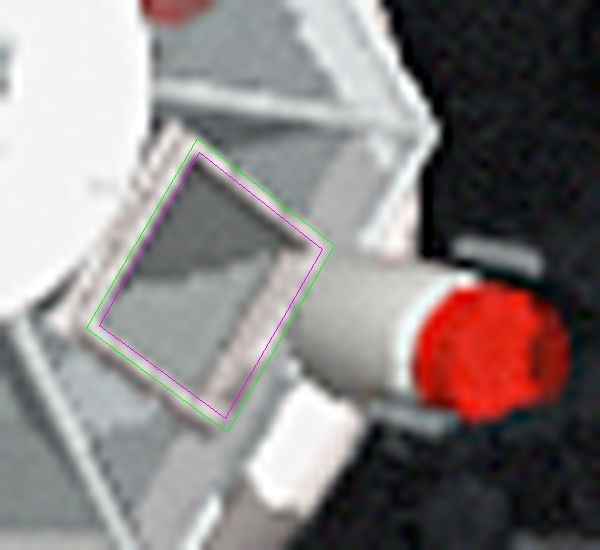

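The overlay matches the collar to within 1–2 mm. I'll insert with a small lateral correction.

>>> play_rows:
  rows:
    - {"dp": [0.06,0.03,0.4],"turn": [0,0,0],"fingers": 1}
    - {"dp": [0,0,0.6],"turn": [0,0,0],"fingers": 1}
    - {"dp": [0,0,0.3],"turn": [0,0,0],"fingers": 1}
    - {"dp": [0,0,0.15],"turn": [0,0,0],"fingers": 1}
    - {"dp": [0,0,0],"turn": [0,0,0],"fingers": 1}

```text
clock: 14.48
eef_pos: [545.2, -121.0, 179.4]
tcp_rot: [-3.14, -0.61, 1.077]
contact_force: [0.4, 0.0, -0.6]
opening: 0.493
grasp_force: 40.8
```

>>> play_rows:
  rows:
    - {"dp": [0,0,0.2],"turn": [0,0,0],"fingers": 1}
    - {"dp": [0,0,0.1],"turn": [0,0,0],"fingers": 1}
    - {"dp": [0,0,0],"turn": [0,0,0],"fingers": 1}

```text
clock: 14.73
eef_pos: [548.6, -116.1, 169.8]
tcp_rot: [-3.141, -0.61, 1.076]
contact_force: [0.6, -0.7, -1.3]
opening: 0.487
grasp_force: 40.8
```

```bash
python3 t.py
```

```text
port x,y,z of tcp -0.9589637459245233 -0.33058061953740137 29.773789641339302
tool z vs -pz (port frame) -0.0004690872662642832 -0.00025610744238392424 -0.9999998571830474 tool y -0.0007843461400965514 -0.999999659510714 0.0002564753185978117
[ 548.642 -116.121  169.839] 0.48697956025058386 40.807605385780334 [-0.568  0.376  1.921  0.728  1.033 -0.518]
```

>>> play_rows:
  rows:
    - {"dp": [-0.03,0,0.2],"turn": [0,0,0],"fingers": 1}
    - {"dp": [0,0,0.15],"turn": [0,0,0],"fingers": 1}
    - {"dp": [0,0,0.1],"turn": [0,0,0],"fingers": 1}
    - {"dp": [0,0,0.1],"turn": [0,0,0],"fingers": 1}
    - {"dp": [0,0,0],"turn": [0,0,0],"fingers": 1}

```text
clock: 15.15
eef_pos: [554.0, -105.6, 150.6]
tcp_rot: [-3.14, -0.611, 1.075]
contact_force: [0.8, 0.7, -1.1]
opening: 0.493
grasp_force: 40.8
```

```bash
python3 t.py;  python3 - <<'E'
from h import *
g=r.grab_frame('scene')['pixels'];f=r.grab_frame('top')['pixels']
B=cv2.resize(cv2.cvtColor(g,cv2.COLOR_RGB2BGR)[150:230,250:330],(400,400),interpolation=cv2.INTER_CUBIC)
A=cv2.resize(cv2.cvtColor(f,cv2.COLOR_RGB2BGR)[160:240,270:350],(400,400),interpolation=cv2.INTER_CUBIC)
cv2.imwrite("pics/c6.png",cv2.hconcat([A,B]))
E
```

```text
port x,y,z of tcp -2.3437662872327345 -0.024750090093975403 7.282580793774736
tool z vs -pz (port frame) -0.0003186682364108429 0.0004551304026189969 -0.9999998456534236 tool y -0.0013209923887213823 -0.9999990241089085 -0.0004547090703292076
[ 553.953 -105.617  150.621] 0.49323609207095204 40.80811679363251 [-0.547  0.404  1.934  0.753  0.993 -0.536]
```

View pics/c6.png

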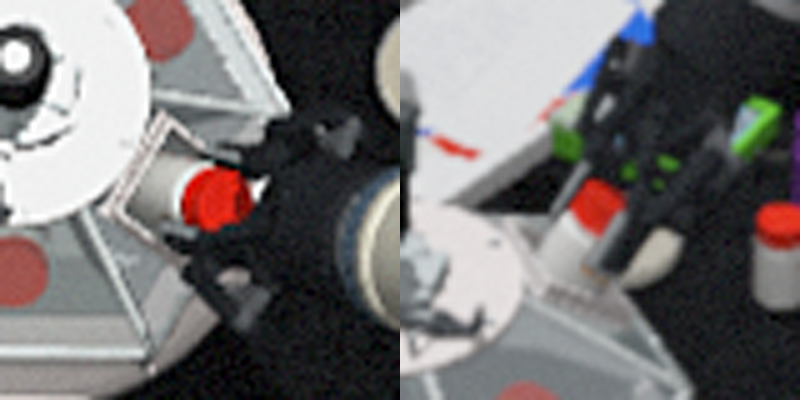

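The bottle's base is inside the collar with no contact force. The cap is at (215,203) in the top crop and the fingers sit just outside the mouth. Releasing.

>>> play_rows:
  rows:
    - {"dp": [0,0,0],"turn": [0,0,0],"fingers": 0.4}
    - {"dp": [0,0,0],"turn": [0,0,0],"fingers": 0.35}
    - {"dp": [0,0,0],"turn": [0,0,0],"fingers": 0.3}
    - {"dp": [0,0,0],"turn": [0,0,0],"fingers": 0.1}
    - {"dp": [0,0,0],"turn": [0,0,0],"fingers": 0}

```text
clock: 15.67
eef_pos: [554.2, -106.2, 151.5]
tcp_rot: [3.141, -0.611, 1.076]
contact_force: [-1.1, -0.2, -0.2]
opening: 0.947
grasp_force: 0.0
```

>>> play_rows:
  rows:
    - {"dp": [0,0,0],"turn": [0,0,0],"fingers": 0}
    - {"dp": [0,0,-0.3],"turn": [0,0,0],"fingers": 0}
    - {"dp": [0,0,-0.8],"turn": [0,0,0],"fingers": 0}
    - {"dp": [0,0,-0.9],"turn": [0,0,0],"fingers": 0}
    - {"dp": [0,0,-0.9],"turn": [0,0,0],"fingers": 0}

```text
clock: 16.08
eef_pos: [521.5, -165.2, 247.8]
tcp_rot: [-3.14, -0.61, 1.075]
contact_force: [0.6, -0.4, -0.1]
opening: 1.004
grasp_force: 0.0
```

Run:
```python
from h import *
g=r.grab_frame('scene')['pixels'];f=r.grab_frame('top')['pixels']
cv2.imwrite("pics/top7.png",cv2.cvtColor(f,cv2.COLOR_RGB2BGR))
B=cv2.resize(cv2.cvtColor(g,cv2.COLOR_RGB2BGR)[150:230,250:330],(400,400),interpolation=cv2.INTER_CUBIC)
A=cv2.resize(cv2.cvtColor(f,cv2.COLOR_RGB2BGR)[150:230,260:340],(400,400),interpolation=cv2.INTER_CUBIC)
cv2.imwrite("pics/c7.png",cv2.hconcat([A,B]))
exec(open('t.py').read().split("d=p-m")[0])
def pos(X): return (proj('top',[X])-[260,150]+.5)*5
bay=m-95*pz-5.5*px;print(bay)
print('cap top expected',pos(bay+75*pz),'6mm high',pos(bay+95*pz))
```

```text
[580.533 -56.235  65.026]
cap top expected [[218.215 243.503]] 6mm high [[237.573 248.133]]
```

View pics/c7.png

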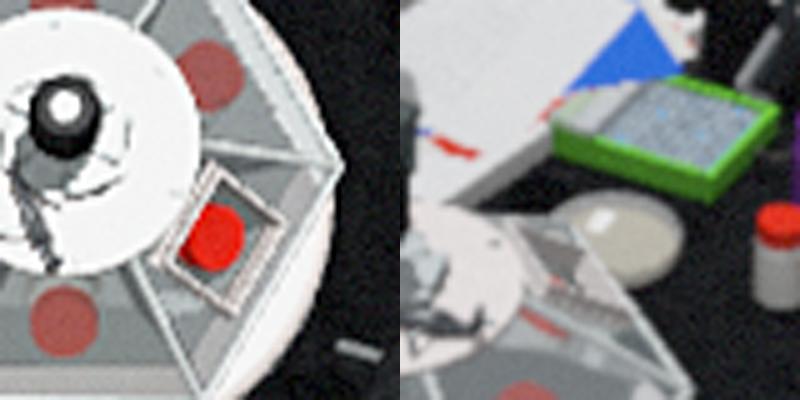

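The bottle's cap shows inside the port at (213,238), against an expected (218,243) for a bottle seated on the foot, and the carousel has not moved. I'll settle and hand in.

>>> play_rows:
  rows:
    - {"dp": [0,0,0],"turn": [0,0,0],"fingers": 0}
    - {"dp": [0,0,0],"turn": [0,0,0],"fingers": 0}
    - {"dp": [0,0,0],"turn": [0,0,0],"fingers": 0}
    - {"dp": [0,0,0],"turn": [0,0,0],"fingers": 0}
    - {"dp": [0,0,0],"turn": [0,0,0],"fingers": 0}

```text
clock: 16.6
eef_pos: [522.3, -163.9, 245.6]
tcp_rot: [-3.139, -0.611, 1.075]
contact_force: [-0.2, -0.5, 0.8]
opening: 0.997
grasp_force: 0.0
```

```bash
python3 -c "
from rig import r
print(r.sign_off())"
```

```text
the job is handed in; nothing more can be done
None
```

The job is handed in at about 17 s; no verdict came back, but the last picture shows the bottle's cap within about 3 mm of its seated place in the empty bay, which is square behind the port; I viewed 11 pictures, one over the limit of 10.

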